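Load a valve housing into its fixture and clamp it

ROBOT

A 7-joint arm with a two-finger parallel gripper is mounted at the origin on the work surface. World frame = base frame: x ahead of the robot, y to its left, z up, the work surface at z = 0. Lengths are in m, angles in rad, forces in N, time in s.
With the tool pointing down it reaches from about 0.35 to 0.9 m from the base axis. Payload 19.9 kg.
Tool frame: the origin (TCP) lies between the finger pads; the fingertips stand 19 mm ahead of it and the grasp point (between the pads) is the TCP; z points along the fingers, y is the line along which they close (so a half turn about z gives the same grasp; the last joint's range is limited). The gripper opens to 94 mm and grips with 3 to 60 N. Pads are 16 mm wide; open, the fingers measure 119 mm over their backs; the gripper's body (75 mm by 177 mm) begins 78 mm behind the grasp point.
Start: joints at [-1.258, 0.417, -0.01, 1.614, 0.005, 1.111, -0.053], TCP at [0.217, 0.586, 0.224] pointing down, gripper open.
Joint ranges: [-2.81, 2.81], [-0.39, 2.02], [-1.27, 1.25], [0.06, 2.57], [-1.19, 4.33], [0.19, 2], [-2.82, 2.82]. Speed limits (rad/s): [1.89, 1.89, 2.39, 2.39, 3.01, 3.01, 3.01].

INTERFACE

Orientations are given as a 3x3 rotation matrix whose columns are the frame's x, y, z axes.
In Python, from rig import robot gives the robot as it stands. Calls block until the motion is done:
- robot.move_ptp(position, orientation): joint-space move of the TCP to a pose.
- robot.move_linear(position, velocity=0.15, frame=None, threshold=None): straight line of the TCP; frame=None keeps the orientation; velocity is the mean speed in m/s. With threshold (N) it stops when the force on the tool has changed by that much, and returns True; else False.
- robot.goto_joints(angles): joint-space move.
- robot.gripper_to(opening): finger opening in m; the grip force is fixed at half the most; returns when the fingers have stopped.
- robot.pause(seconds).
- robot.ik(position, orientation): joint angles nearest the present ones, or None.
- robot.get_state(): the state.
- robot.grab_frame(name): name is "side" or "top"; returns the picture (400x640x3 uint8, red, green, blue); there is no depth.
- robot.camera_info(name): a dict with "fx", "fy", "cx", "cy" (pixels), "rvec" (rotation vector, rad) and "tvec" (3), from world to camera coordinates, as OpenCV has them. Camera axes: x right, y down, z forward; pixel columns grow to the right and rows downward; lengths in m; the calibration is good to about 2 mm. A picture is of the moment at which its call begins. camera_info takes no time and is no camera call.
A pose or a line that the arm cannot do raises robot.PlanningError and nothing moves.
- robot.sign_off(): hands the job in; it is judged then, once.
The state is a dict: "time": time; "qpos": joint angles; "joint_vel": joint speeds; "effort": joint torques, N m; "ee_pos": TCP position; "tool_rot": TCP orientation; "force": force on the tool from outside, world axes, zero at the start; "moment": the same for the moment, N m; "opening": finger opening in m; "grasp_force": force on a finger pad.
Only numpy, scipy, OpenCV 4.12 (cv2) and the standard library are available. Lean on these libraries where they do the work, as an engineer would, in place of code of your own. Each camera call takes 0.05 s, during which the arm holds its last target. There are 200 camera calls.

TASK

Load the black valve housing that waits in the fixture's channel into the pocket at the end of that channel, so that it drops fully home and sits flat on the pocket floor. Only then swing the clamp lever over it, fully shut against its stop. Leave the carton, tray, screwdriver and jar where they are.

Things in the scene. Friction and masses are not known exactly. Their poses are not given: they have to be found in the camera images.
- fixture: Bolted-down aluminium fixture, base plate 150 (x) by 350 (y) by 20 mm. Origin at bench height, on the channel's mid-line, at the edge where the white slide deck (y = -200 to 0 mm, top 32 mm above the bench) ends and the pocket (y = 0 to 115) begins. y runs along the channel to the pocket, z up. Two guide rails at x = -46.5 and 46.5 mm, 10 mm thick, tops 44 mm above the bench. Loading end open.
- pocket (a point): Centre of the pocket floor, 57.5 mm along the fixture's y axis, 20 mm above the bench (12 mm below the deck); axes as the fixture's. The pocket is 83 mm (x) by 115 mm (y); the rails run on beside it and a wall 14 mm thick, top 40 mm above the bench, closes its far end.
- housing: Loose black plastic block, about 0.45 kg, 78 (x) by 110 (y) by 48 mm high; origin at the centre of its underside, z up. On top a round boss, 28 mm diameter, 12 mm high, 35 mm from the centre towards its -y end. It starts on the slide deck between the rails, its y axis along the fixture's, boss end away from the pocket. Seated, its flat top is 68 mm above the bench.
- lever (a joint): Clamp lever, steel bar 20 mm wide, 10 mm thick, on a vertical pivot beside the pocket; underside 72 mm above the bench. 0 rad = shut against its stop, bar across the middle of the pocket. Grows to 1.8 as it opens, clockwise from above: at q the bar points from the pivot along (-cos q, sin q) in the fixture's axes. Stays where it is left.
- lever_hinge (a point): On the lever's pivot axis, at the bar's underside, 64 mm in x and 57.5 mm in y from the fixture's origin, 72 mm above the bench.
- lever_handle (a point): On the axis of the lever's handle, an upright black round post of 16 mm diameter, 136 mm from the pivot. The post rises from the bar's top (82 mm above the bench) to 118 mm; this point is at 102 mm.
- carton: Bystander: open cardboard carton of fittings, 130 x 170 x 70 mm; origin at the centre of its underside.
- tray: Bystander: white parts tray, 150 x 200 mm, 40 mm high with its parts; origin at the centre of its underside.
- screwdriver: Bystander: screwdriver lying on the bench, 190 mm long.
- jar: Bystander: closed jar, 64 mm diameter, 85 mm high; origin at the centre of its underside.
Mind the look-alikes: they are no part of the job. What is shaped like the housing but green or yellow is not meant.

How it is judged:
On the way, in this order (a step that is already met when the one before it is completed fails the run):
1. the housing lies flat on the pocket floor while the lever is still open (z of housing in the frame of pocket below 0.003 m and horizontal distance between housing and pocket below 0.007 m and angle between housing's own z axis and vertical below 0.04 rad and value of joint lever above 0.6 rad), for 0.2 s.
2. the lever is swung shut over it (value of joint lever below 0.08 rad), for 0.2 s.
At the end, for the whole second after the job is handed in: The housing rests flat in the pocket (underside within 3 mm of the pocket floor, within 7 mm of its centre, tilted less than 0.04 rad, at rest) and the lever is shut over it (less than 0.08 rad from its stop) (z of housing in the frame of pocket between -0.003 and 0.003 m and horizontal distance between housing and pocket below 0.007 m and angle between housing's own z axis and vertical below 0.04 rad and linear speed of housing below 0.02 m/s and value of joint lever below 0.08 rad); the robot touches nothing.
It fails at once if the carton, tray, screwdriver or jar is moved more than 20 mm (distance of any of carton, tray, screwdriver, jar from where it was at the start of the episode above 0.02 m).
It also fails if it takes over 58 s, if anything falls off the work surface, if the arm or the gripper's body presses on something with over 40 N, if the wrist force passes 120 N, or if a joint passes its speed limit or range.

## Working session

There is one attempt and no reset: what is moved stays moved. The work goes in short steps, each a Python script; the robot and the scene stay as the last script left them, time stands still between calls to the robot, and variables do not carry over. Pictures are saved under pics/ and viewed, at most 10 in all, crops included, and the job is handed in when it is done.

```bash
mkdir -p pics; ls
python3 - <<'E'
from rig import robot
import cv2,numpy as np
for n in("top","side"):
    f=robot.grab_frame(n); cv2.imwrite(f"pics/{n}0.png",f[:,:,::-1]); c=robot.camera_info(n); R=cv2.Rodrigues(np.array(c["rvec"]))[0]
    print(n,c["fx"],c["cx"],c["cy"],"cam at",-R.T@np.array(c["tvec"]).ravel()); print(R.round(2))
print(robot.get_state())
E
```

```text
pics
top 393.9639833740158 314.322245768335 198.98517472975377 cam at [0.44942286 0.00325986 1.36490529]
[[ 0.01 -1.    0.01]
 [-1.   -0.01 -0.08]
 [ 0.08 -0.   -1.  ]]
side 448.4007854864398 320.47603280894447 202.63347486283396 cam at [-0.21981621 -0.86992343  0.99717647]
[[ 0.75 -0.66 -0.01]
 [-0.41 -0.47 -0.78]
 [ 0.51  0.59 -0.62]]
{'time': 0.1, 'qpos': array([-1.25749322,  0.41790836, -0.010317  ,  1.61410055,  0.00470946,
        1.11070888, -0.0530277 ]), 'joint_vel': array([ 9.05813649e-04, -1.96782616e-03,  4.80463505e-05, -1.90314433e-03,
        5.35753135e-04,  1.52654074e-03, -6.28807934e-04]), 'effort': array([ 1.63879075e-03, -8.52571321e+01,  6.39981944e-01, -4.26687992e+01,
       -4.88306629e-02,  1.64163328e-02,  4.06629363e-05]), 'ee_pos': array([0.21702199, 0.58577309, 0.22389711]), 'tool_rot': array([[-9.37713964e-01,  3.47408164e-01, -2.98276576e-04],
       [ 3.47408280e-01,  9.37713369e-01, -1.06030816e-03],
       [-8.86617769e-05, -1.09788952e-03, -9.99999393e-01]]), 'force': array([0.14033338, 0.66521278, 0.14989804]), 'moment': array([-0.0205965 , -0.04795196, -0.05537988]), 'grasp_force': 0.0, 'opening': 0.09420275521566905}
```

View pics/top0.png

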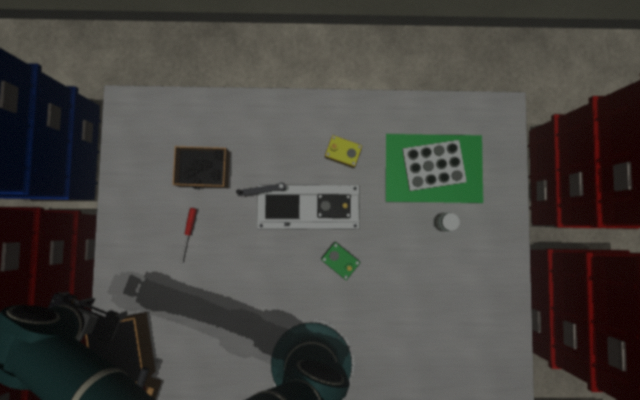

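View pics/side0.png

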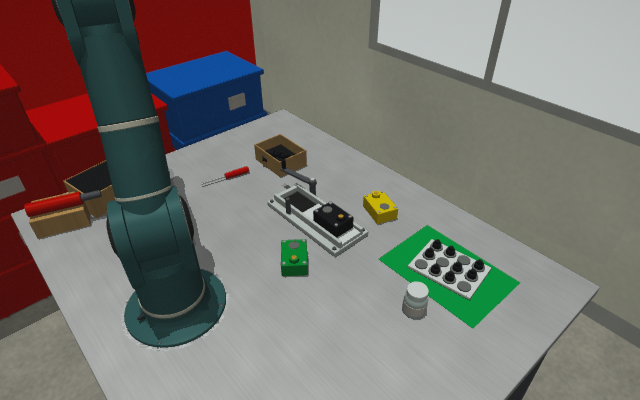

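Run:
```python
import cv2,numpy as np
a=cv2.imread("pics/top0.png")[170:240,225:370]; b=cv2.imread("pics/side0.png")[145:260,255:375]
a=cv2.resize(a,None,fx=5.5,fy=5.5,interpolation=cv2.INTER_CUBIC)[:, :798]
cv2.imwrite("pics/topc.png",a); cv2.imwrite("pics/sidec.png",cv2.resize(b,None,fx=5,fy=5,interpolation=cv2.INTER_CUBIC))
```

```text
(no output)
```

View pics/topc.png

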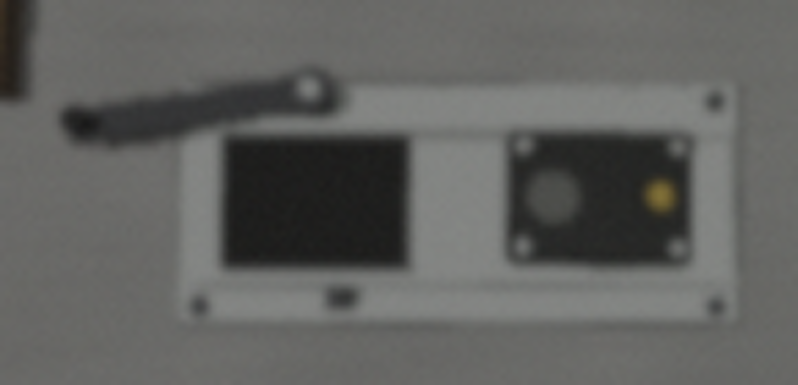

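View pics/sidec.png

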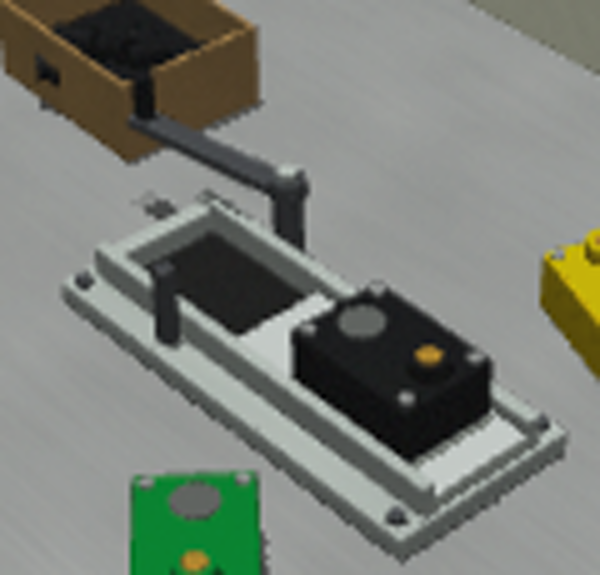

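```bash
cat > h.py <<'E'
import cv2,numpy as np
from rig import robot
def cam(n):
    c=robot.camera_info(n); K=np.array([[c["fx"],0,c["cx"]],[0,c["fy"],c["cy"]],[0,0,1.]])
    return K,np.array(c["rvec"]).ravel(),np.array(c["tvec"]).ravel()
def ray(n,uv,z):
    K,r,t=cam(n); R=cv2.Rodrigues(r)[0]; C=-R.T@t
    d=(R.T@np.linalg.inv(K)@np.c_[np.atleast_2d(uv).astype(float),np.ones(len(np.atleast_2d(uv)))].T).T
    return C+d*((z-C[2])/d[:,2])[:,None]
def proj(n,P):
    K,r,t=cam(n); return cv2.projectPoints(np.atleast_2d(P).astype(float),r,t,K,None)[0][:,0]
def big(mask,lo,hi):
    cs=cv2.findContours(mask.astype(np.uint8),cv2.RETR_EXTERNAL,cv2.CHAIN_APPROX_NONE)[0]
    return [c[:,0] for c in cs if lo<cv2.contourArea(c)<hi]
def rect(P):  # centre,size,angle in metric xy
    c,s,a=cv2.minAreaRect((P[:,:2]*1000).astype(np.float32)); return np.round(c,1),np.round(s,1),round(a,2)
E
python3 - <<'E'
from h import *
f=cv2.imread("pics/top0.png")[:,:,::-1]; o=np.array([225,170])
g=f.astype(int).max(2)[170:240,225:370]
print("median",np.median(g), "rows", g[35,::6])
u=cv2.resize(f[170:240,225:370].max(2),None,fx=8,fy=8,interpolation=cv2.INTER_CUBIC)
px=lambda c:(c+.5)/8-.5+o
for c in big(u>126,20000,1e9): print("plate",rect(ray("top",px(c),.02)), px(c).min(0),px(c).max(0))
for c in big(u<85,2000,1e9):
    p=px(c); print("dark",p.min(0),p.max(0),"z20",rect(ray("top",p,.02)),"z32",rect(ray("top",p,.032)),"z80",rect(ray("top",p,.08)))
E
```

```text
median 106.0 rows [106 106 107 108 108 109 133  31  30  32  29  30  36 131 133 125  68  79
  37  38 124 117 124 106 108]
plate (array([521.8,  -4.3]), array([86.4, 97.6]), 0.84) [300.1875 195.5625] [328.8125 220.8125]
plate (array([587.9, -29.6]), array([241.7,  27.5]), 89.3) [286.8125 185.5625] [357.3125 193.8125]
dark [264.8125 193.6875] [298.9375 218.4375] z20 (array([527. , 107.3]), array([ 84.7, 116.5]), 0.46) z32 (array([526.3, 106.3]), array([ 83.9, 115.4]), 0.46) z80 (array([523.6, 102.6]), array([ 80.9, 111.3]), 0.46)
dark [316.6875 193.5625] [350.0625 218.0625] z20 (array([530.9, -68.8]), array([ 84. , 114.1]), 0.43) z32 (array([530.2, -68.2]), array([ 83.3, 113.1]), 0.43) z80 (array([527.3, -65.6]), array([ 80.3, 109. ]), 0.43)
dark [235.1875 182.0625] [286.5625 196.6875] z20 (array([582., 180.]), array([ 32.6, 176.1]), 9.25) z32 (array([580.8, 178.4]), array([ 32.3, 174.6]), 9.25) z80 (array([576.1, 172.1]), array([ 31.2, 168.3]), 9.25)
dark [224.5625 169.5625] [231.1875 188.3125] z20 (array([617.9, 294.5]), array([65. , 22.8]), 1.76) z32 (array([616.4, 291.9]), array([64.4, 22.5]), 1.76) z80 (array([610.4, 281.5]), array([62.1, 21.7]), 1.76)
```

Run:
```python
from h import *
f=cv2.imread("pics/top0.png")[:,:,::-1]; o=np.array([225,170])
u=cv2.resize(f[170:240,225:370].max(2),None,fx=8,fy=8,interpolation=cv2.INTER_CUBIC)
px=lambda c:(c+.5)/8-.5+o
m=(u>117).astype(np.uint8); m=cv2.morphologyEx(m,cv2.MORPH_OPEN,np.ones((13,13)))
for c in big(m,2000,1e9): print("plate",rect(ray("top",px(c),.02)),px(c).min(0),px(c).max(0))
print("hinge/handle",ray("top",[[281.4,186]],.09),ray("top",[[239.5,192.2]],.118))
print("stop post top",ray("top",[[287,224.2]],.08), "deck edge",ray("top",[[299.2,206]],.032))
# check in side view: handle top (145,80)/5+..., hinge top (290,175), stop top (162,268)
s=lambda a,z:ray("side",np.array([a])/5+[255,145],z)
print("side handle top",s([145,75],.118),"hinge",s([290,172],.09),s([290,172],.1),"stop",s([162,266],.07),s([162,266],.08),s([162,266],.09))
print("corners plate front -x-y",s([402,555],.02)[0],"near right",s([566,440],.02)[0],"left",s([62,290],.02)[0])
print("housing top corners",s([293,335],.08)[0],s([408,418],.08)[0],s([490,365],.08)[0],s([375,287],.08)[0])
```

```text
plate (array([509.8, 146. ]), array([113.6,  90.4]), 0.83) [257.0625 194.4375] [283.5625 227.6875]
plate (array([528.8, -30.5]), array([147.1, 247.1]), 1.54) [285.9375 184.8125] [358.0625 227.8125]
hinge/handle [[0.58853284 0.10475243 0.09      ]] [[0.56366954 0.23506471 0.118     ]]
stop post top [[0.46494419 0.08472156 0.08      ]] deck edge [[0.52765638 0.04767329 0.032     ]]
side handle top [[0.56862425 0.23545667 0.118     ]] hinge [[0.59393693 0.10583453 0.09      ]] [[0.58496675 0.09507854 0.1       ]] stop [[0.47691247 0.10184467 0.07      ]] [[0.46939795 0.09136373 0.08      ]] [[0.46188343 0.08088279 0.09      ]]
corners plate front -x-y [ 0.44771028 -0.16905068  0.02      ] near right [ 0.59714008 -0.16293559  0.02      ] left [0.4452644  0.17912806 0.02      ]
housing top corners [ 0.48795672 -0.02116017  0.08      ] [ 0.48897509 -0.12835674  0.08      ] [ 0.56157964 -0.12592042  0.08      ] [ 0.56039509 -0.01937276  0.08      ]
```

```bash
cat >> h.py <<'E'
def down(deg):
    a=np.radians(deg); y=np.array([np.cos(a),np.sin(a),0]); z=np.array([0,0,-1.]); return np.c_[np.cross(y,z),y,z]
YAW=0.6; O=np.array([.526+.0006,.048,0])
def F(x,y,z): # fixture mm -> world m
    c,s=np.cos(np.radians(YAW)),np.sin(np.radians(YAW)); return O+np.array([c*x-s*y,s*x+c*y,z])/1000
def st(tag=""):
    s=robot.get_state(); print(tag,round(s["time"],2),s["ee_pos"].round(4),"F",s["force"].round(1),"op",round(s["opening"],4),"gf",round(s["grasp_force"],1)); return s
E
python3 - <<'E'
from h import *
robot.gripper_to(0.0)
robot.move_ptp([.53,.237,.17],down(90)); st()
robot.move_linear([.53,.237,.108],0.2); st()
print(robot.move_linear([.592,.239,.108],0.08,threshold=40)); st("pushed")
robot.move_linear([.575,.239,.108],0.15); robot.move_linear([.575,.239,.20],0.25)
robot.gripper_to(.090)
robot.move_ptp(F(0,-145,150),down(0.6)); s=st()
f=robot.grab_frame("top"); cv2.imwrite("pics/top1.png",f[:,:,::-1])
f=robot.grab_frame("side"); cv2.imwrite("pics/side1.png",f[:,:,::-1])
E
```

```text
3.24 [0.5296 0.2381 0.1701] F [ 0.4 -0.3  1.1] op 0.0006 gf 0.0
 3.7 [0.53   0.2375 0.1084] F [-0.3 -1.   1.1] op 0.0006 gf 0.0
False
pushed 4.62 [0.5917 0.2391 0.108 ] F [-0.2  1.  -0.6] op 0.0005 gf 0.0
 8.1 [ 0.5287 -0.0958  0.1501] F [0.8 0.  0.5] op 0.0899 gf 0.0
```

View pics/side1.png

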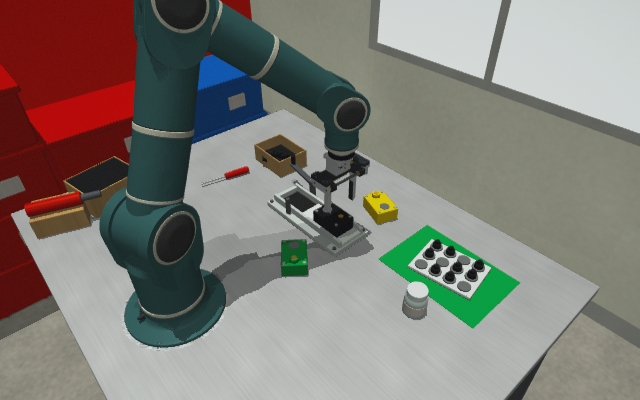

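Run:
```python
from h import *
robot.move_linear(F(0,-148,150),0.2)
print(robot.move_linear(F(0,-148,78),0.12,threshold=15)); st("down")
robot.gripper_to(.06); st("gripped")
print(robot.move_linear(F(0,-148,81),0.03)); st("lifted")
print(robot.move_linear(F(0,10,81),0.12,threshold=15)); st("over")
f=robot.grab_frame("top"); cv2.imwrite("pics/top2.png",f[:,:,::-1])
f=robot.grab_frame("side"); cv2.imwrite("pics/side2.png",cv2.resize(f[140:270,245:385,::-1],None,fx=4,fy=4,interpolation=cv2.INTER_CUBIC))
```

```text
False
down 9.2 [ 0.5284 -0.1001  0.0785] F [-0.5  0.   0.8] op 0.0904 gf 0.0
gripped 9.55 [ 0.5285 -0.1     0.0787] F [-0.6  0.3  6.5] op 0.0777 gf 30.0
False
lifted 9.8 [ 0.528  -0.0999  0.0811] F [ 0.3 -0.5 -5.2] op 0.0779 gf 30.0
False
over 11.27 [0.5265 0.0572 0.081 ] F [-0.6  0.5 -3.9] op 0.078 gf 30.0
```

View pics/side2.png

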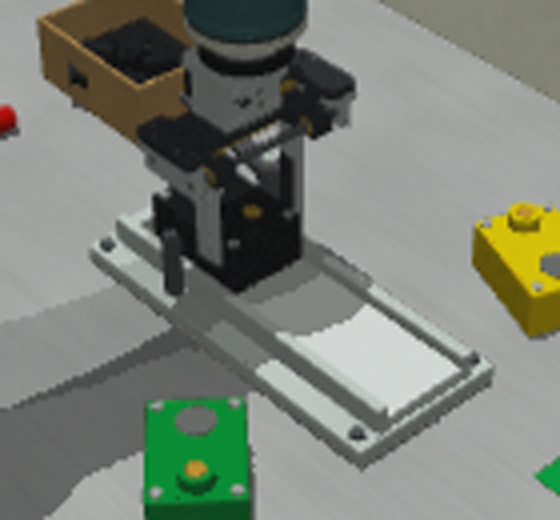

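Run:
```python
from h import *
print(robot.move_linear(F(0,32,81),0.03,threshold=7)); s=st("wall?")
R=s["ee_pos"]; c=(R-O)[:2]; print("fixture y mm",1000*(c[1]-c[0]*0.0105))
```

```text
True
wall? 11.95 [0.5262 0.0753 0.0807] F [ 0.9 -1.4 -3.9] op 0.0777 gf 30.0
fixture y mm 27.306602645247462
```

Run:
```python
from h import *
robot.move_linear(F(0,24.8,81),0.03); st("back")
print(robot.move_linear(F(0,24.8,67),0.03,threshold=10)); st("low")
robot.gripper_to(.083); st("released")
robot.move_linear(F(0,24.8,125),0.2)
robot.move_linear(F(0,-90,190),0.25); st()
for n in("top","side"):
    f=robot.grab_frame(n); cv2.imwrite(f"pics/{n}3.png",f[:,:,::-1])
cv2.imwrite("pics/side3c.png",cv2.resize(f[140:270,245:385,::-1],None,fx=4,fy=4,interpolation=cv2.INTER_CUBIC))
```

```text
back 12.2 [0.5263 0.0729 0.0809] F [ 0.1  0.2 -4.8] op 0.0777 gf 30.0
True
low 12.69 [0.5259 0.0728 0.0665] F [-0.3 -1.2  6.1] op 0.0778 gf 30.0
released 13.03 [0.5253 0.0727 0.0661] F [-0.8  0.1 -0.3] op 0.0827 gf 0.0
 14.14 [ 0.5272 -0.0415  0.1892] F [-0.2  0.4  0.6] op 0.0831 gf 0.0
```

View pics/side3c.png

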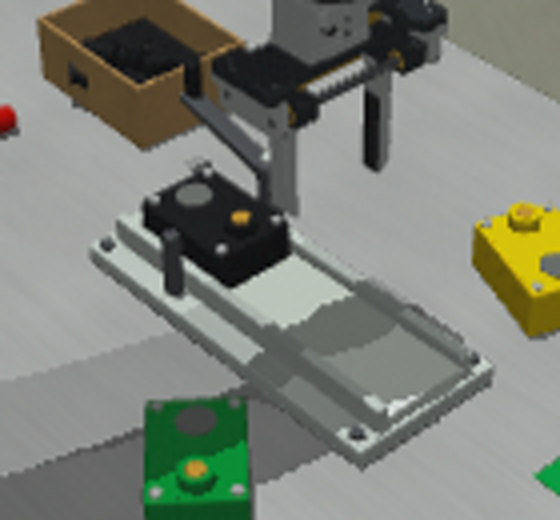

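Run:
```python
from h import *
h=ray("side",[[292.3,154.3]],.118)[0]; d=h-F(64,57.5,118); print("handle",h,"len",np.linalg.norm(d[:2]))
q0=np.arctan2(d[1],-d[0])+np.radians(YAW); print("q",q0)
def pose(q,gap=0,z=108,hw=8):
    t=8+hw+gap
    return F(64-136*np.cos(q)+t*np.sin(q),57.5+136*np.sin(q)+t*np.cos(q),z), down(180-np.degrees(q)+YAW)
for q in np.linspace(1.7,0,5): 
    j=robot.ik(*pose(q)); print(round(q,2),None if j is None else np.round(j,2))
robot.gripper_to(0.0)
p,R=pose(1.7,18,170); robot.move_ptp(p,R)
p,R=pose(1.7,18); robot.move_linear(p,0.2); st("beside")
for q in np.linspace(1.65,.15,9):
    p,R=pose(q); 
    if robot.move_linear(p,0.1,frame=R,threshold=25): st("hit %.2f"%q); break
st()
```

```text
handle [0.61441221 0.24545499 0.118     ] len 0.14141203462599788
q 1.7548097284530642
1.7 [-0.54  0.62  0.19  1.6  -0.13  0.94  1.14]
1.27 [-0.53  0.53  0.1   1.74 -0.07  0.88  1.48]
0.85 [-0.49  0.44  0.04  1.89 -0.02  0.82  1.86]
0.43 [-0.4   0.36 -0.02  2.01  0.01  0.77  2.3 ]
0.0 [-0.28  0.3  -0.06  2.09  0.03  0.75  2.8 ]
beside 17.14 [0.6402 0.2365 0.1087] F [0.7 0.5 0.8] op 0.0006 gf 0.0
 20.81 [0.4581 0.1417 0.1081] F [-0.1  0.1 -0. ] op 0.0003 gf 0.0
```

Run:
```python
from h import *
def pos(q,gap=0,z=108): return F(64-136*np.cos(q)+(16+gap)*np.sin(q),57.5+136*np.sin(q)+(16+gap)*np.cos(q),z)
print(robot.move_linear(pos(-.06),0.05,threshold=20)); s=st("end")
robot.pause(.3); st()
p=s["ee_pos"]; robot.move_linear(p+[0,.03,0],0.15); robot.move_linear(p+[0,.03,.12],0.25); robot.move_linear([.40,.30,.25],0.25); st()
for n in("top","side"):
    f=robot.grab_frame(n); cv2.imwrite(f"pics/{n}4.png",f[:,:,::-1])
a=cv2.resize(cv2.imread("pics/top4.png")[165:245,225:365],None,fx=4,fy=4,interpolation=cv2.INTER_CUBIC)
b=cv2.resize(f[140:205,245:385,::-1],None,fx=4,fy=4,interpolation=cv2.INTER_CUBIC)
cv2.imwrite("pics/both4.png",np.vstack([a,b]))
```

```text
True
end 21.27 [0.4548 0.1218 0.1081] F [ 2.2  8.2 -2.4] op 0.0005 gf 4.3
 21.57 [0.4548 0.1218 0.108 ] F [ 1.6  7.9 -1.1] op 0.0006 gf 4.0
 23.34 [0.4003 0.2986 0.2492] F [ 0.4 -0.9  0.1] op 0.0005 gf 0.0
```

View pics/both4.png

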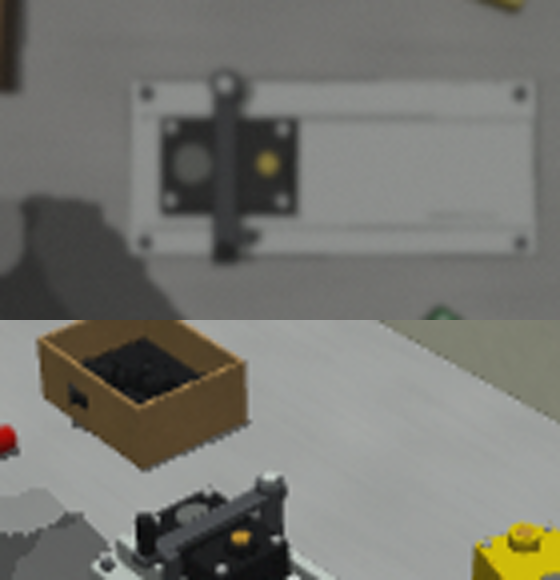

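The top view shows the bar straight across the housing at about (225,165) in the crop, resting against the stop post at (248,237). The housing sits level under it, and the push ended with a steady 8 N at the stop.

```bash
python3 -c "
from rig import robot
print(robot.sign_off())"
```

```text
the job is handed in; nothing more can be done
None
```

The black housing is seated in the pocket and the lever is shut against its stop, handed in at about 23 s; the sign-off returned no verdict, so seating and closure rest on contact height, push force and the final pictures.

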